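# Reverse the double-ended pry bar in its left-hand clamp

### The arm

A 6-joint arm with a two-finger parallel gripper is mounted at the origin on a cart in front of the work surface, level with it; the furniture and walls round the work are solid. World frame = base frame: x ahead of the robot, y to its left, z up, the work surface at z = 0. Lengths are in m, angles in rad, forces in N, time in s.
With the tool pointing down it reaches from about 0.325 to 0.85 m from the base axis. Payload 4.4 kg.
Tool frame: the origin (TCP) lies at the very end of the fingers, on their centre line; the grasp point (between the pads) lies 19 mm behind it; z points along the fingers, y is the direction in which the jaws open and shut (so a half turn about z gives the same grasp; the last joint's range is limited). The gripper opens to 94 mm and grips with 3 to 60 N. Pads are 16 mm wide; open, the fingers measure 119 mm over their backs; the gripper's body (75 mm by 177 mm) begins 78 mm behind the grasp point.
Start: joints at [1.175, 0.207, 1.542, -0, 1.393, -0.15], TCP at [0.139, 0.558, 0.205] pointing down, gripper open.
Joint ranges: [-2.73, 2.73], [-0.86, 2.22], [0.23, 2.46], [-1.11, 4.25], [0.08, 2.63], [-2.82, 2.82]. Speed limits (rad/s): [2.79, 2.79, 3.14, 3.14, 3.14, 3.14].

### API

Orientations are given as a unit quaternion [x, y, z, w].
In Python, from rig import * gives the robot as it stands. The module is installed in compiled form; this text tells all that it offers. Calls block until the motion is done:
- move_to(position, orientation): joint-space move of the TCP to a pose.
- move_linear(position, speed=0.15, attitude=None, threshold=None): straight line of the TCP; attitude=None keeps the orientation; speed is the mean speed in m/s. With threshold (N) it stops when the force on the tool has changed by that much, and returns True; else False.
- move_joints(angles): joint-space move.
- set_gripper(opening): opening from 0.0 (shut) to 1.0 (fully open); the grip force is fixed at half the most; returns when the fingers have stopped.
- pause(seconds).
- ik(position, orientation): joint angles nearest the present ones, or None.
- get_image(name): name is "scene" or "top" or "wrist"; returns a dict with "pixels" (420x560x3 uint8, red, green, blue), "vfov" (degrees; the focal length in pixels is half the picture's height over the tangent of half this angle, whatever the lens; pixels are square), "cx", "cy" (the principal point, pixels), "D" ([k1, k2, p1, p2, k3] as OpenCV has them; the pictures are not rectified), "R" (3x3) and "t" (3): a world point X has camera coordinates R X + t. Camera axes: x right, y down, z forward; pixel columns grow to the right and rows downward; lengths in m; the calibration is good to about 2 mm. A picture is of the moment at which its call begins. There is no depth.
A pose or a line that the arm cannot do raises MotionError and nothing moves.
- job_done(): hands the job in, once; it reports no verdict.
Readings, each from a call of its own:
- read_time_s(): time.
- read_joints(): joint angles.
- read_joint_vel(): joint speeds.
- read_joint_efforts(): joint torques, N m.
- read_ee_pos(): TCP position.
- read_eef_rot(): TCP orientation.
- read_contact_force(): force on the tool from outside, world axes, zero at the start.
- read_moment(): the same for the moment, N m.
- read_finger_gap(): opening from 0.0 (shut) to 1.0 (fully open).
Only numpy, scipy, OpenCV 4.12 (cv2) and the standard library are available. Lean on these libraries where they do the work, as an engineer would, in place of code of your own. Each camera call takes 0.05 s, during which the arm holds its last target.

### The job

The pry bar in the bench holder has its worn black end facing out. Slacken the red wing knob a good third of a turn - it has a left-hand thread, so it loosens clockwise seen from above; do not turn it the tightening way - then lift the bar out, reverse it and lay it back down in the slot and the front saddle with the fresh orange end facing out and the black end close to the stop. Leave the knob slack, for I will set the bar and clamp it myself, and do not disturb the solder spool and the orange tin.

Things in the scene. Friction and masses are not known exactly. Their poses are not given: they have to be found in the camera images.
- holder: Fixed bar holder on a grey base plate 192 x 128 x 12 mm. Origin on the table surface, below the front mouth of the slot, in the middle of the clamped bar's width. x runs along the slot from the open front (-x) to the back, y left, z up; yaw within about 0.5 rad. The blue clamp housing fills x 2 to 60, y -88 to -30 mm, up to z 44 mm.
- slot (a point): Middle of the slot's steel floor: holder x 30, y 0, z 29 mm; axes as the holder. The slot is 60 mm long and open above. Left side: fixed jaw, face at y +7.5 mm, 17 mm high. Right side: moving jaw, face at y -7.5 mm with the knob at 0, with a lip (15 to 19 mm above the floor) that reaches 3.5 mm farther over the bar and keeps it in. Back: see point stop.
- stop (a point): Face of the steel stop that closes the back of the slot, at bar height: holder x 60, y 0, z 36 mm. The stop's top is at z 46 mm.
- saddle (a point): Middle of the floor of the front saddle that also carries the bar: holder x -98, y 0, z 29 mm; 12 mm long in x, between horns 11 mm high with faces at y +10 and -16 mm. Between saddle and slot (80 mm between x -92 and 0 of the holder) the bar is free on both sides, down to the base plate at z 12 mm.
- clamp_knob (a joint): Turn of the red wing knob, rad: 0 = tight, grows as it is turned CLOCKWISE seen from above (left-hand thread), which draws the moving jaw back to the right (-y) by 5 mm per rad. Slack from 1.9, stop at 2.6 (at 2.1 the lip's edge is at holder y -14.5 mm). Starts between 0.05 and 0.35; below 0 it presses on the bar. Stays where left; friction about 0.12 N m.
- knob_grip (a point): Point on the knob's vertical axis, half-way up the red wing; at holder x = 31, y = -58, z = 70 mm, rising 1.2 mm per rad of loosening. The wing is 66 mm long along this point's x axis, 15 mm thick along its y axis and 24 mm high, from 12 mm below to 12 mm above this point; the point turns with the knob. Under the wing is a black hub of 34 mm diameter.
- bar_center (a point): Centre of the loose double-ended pry bar: 190 mm long, 14 mm wide, 14 mm high, aluminium with a coloured plastic tip at each end (34 mm), 90 g, centre of mass here. The point's x axis runs along the bar towards the fresh orange end, z up. At the start it lies clamped at holder x = -37, y = 0, z = 36 mm with the black end out to the front (-x), the orange end 2 mm from the stop.
- fresh_end (a point): End of the bar with the fresh orange tip, half-way up the bar, 95 mm from its centre.
- worn_end (a point): End of the bar with the worn black tip, half-way up the bar, 95 mm from its centre.
- spool: Loose solder spool, 54 mm diameter, 38 mm high, standing to the right of the holder; origin under its centre. To be left alone.
- orange_tin: Loose round orange tin, 50 mm diameter, 18 mm high, to the right of the holder; origin under its centre. To be left alone.
- pry_bar: The whole pry bar; its origin lies at the middle of its underside, 7 mm below point bar_center, same axes.

How it is judged:
By the outcome, as a careful person would: the job done as asked, in the order asked, and still so for the second after the job is handed in, with the robot touching nothing.
It also fails if it takes over 61 s, if anything falls off the work surface, if the arm or the gripper's body presses on something with over 40 N, if the wrist force passes 120 N, or if a joint passes its speed limit or range.

## Working session

There is one attempt and no reset: what is moved stays moved. The work goes in short steps, each a Python script; the robot and the scene stay as the last script left them, time stands still between calls to the robot, and variables do not carry over. Pictures are saved under pics/ and viewed, and the job is handed in when it is done.

```bash
mkdir -p pics; ls
cat > h.py <<'E'
from rig import *
import numpy as np, cv2
def snap(name,fn):
    im=get_image(name); cv2.imwrite(f'pics/{fn}.png',im['pixels'][:,:,::-1]); 
    import pickle; pickle.dump(im,open(f'pics/{fn}.pkl','wb')); return im
def K(im):
    h=im['pixels'].shape[0]; f=h/2/np.tan(np.radians(im['vfov'])/2)
    return np.array([[f,0,im['cx']],[0,f,im['cy']],[0,0,1]])
def ray(im,uv):
    p=cv2.undistortPoints(np.array(uv,float).reshape(-1,1,2),K(im),np.array(im['D'],float)).reshape(-1,2)
    R=np.array(im['R']);t=np.array(im['t'])
    d=np.c_[p,np.ones(len(p))]@R; c=-R.T@t
    return c,d
def onplane(im,uv,z):
    c,d=ray(im,uv); return c+d*((z-c[2])/d[:,2])[:,None]
def proj(im,X):
    R=np.array(im['R']);r,_=cv2.Rodrigues(R)
    return cv2.projectPoints(np.array(X,float).reshape(-1,1,3),r,np.array(im['t'],float),K(im),np.array(im['D'],float))[0].reshape(-1,2)
E
python3 - <<'E'
from h import *
for n in ["scene","top","wrist"]:
    im=snap(n,n+"0"); print(n,im['vfov'],im['cx'],im['cy'],im['D'],-np.array(im['R']).T@im['t'])
print(read_time_s(),read_eef_rot(),read_ee_pos())
E
```

```text
pics
scene 46.2494202228081 263.3110609117701 211.5279152986416 [-0.06539696  0.          0.          0.          0.        ] [-0.08985497 -0.5698415   0.69603049]
top 44.76952010190176 283.91298958009503 215.9916492079644 [-0.17528606  0.          0.          0.          0.        ] [ 0.37847182 -0.00480575  0.96505086]
wrist 65.24203386417302 281.2097586998083 207.10792812958675 [-0.00709924  0.          0.          0.          0.        ] [0.0604782  0.57650807 0.38429171]
0.15 [ 1.22088078e-01  9.92518866e-01 -8.64148432e-04 -2.35900763e-04] [0.13911669 0.55726928 0.20454778]
```

View pics/scene0.png

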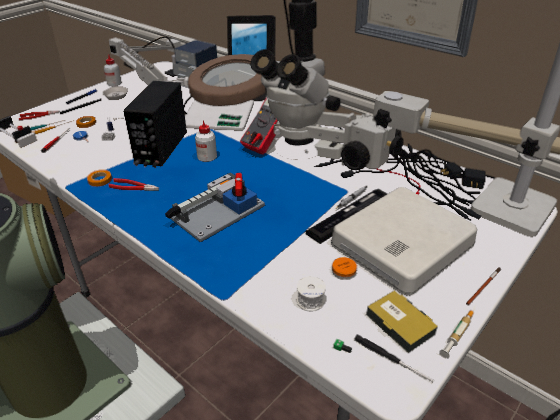

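View pics/top0.png

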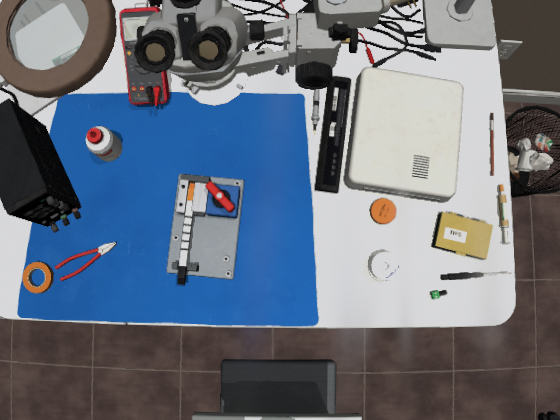

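View pics/wrist0.png

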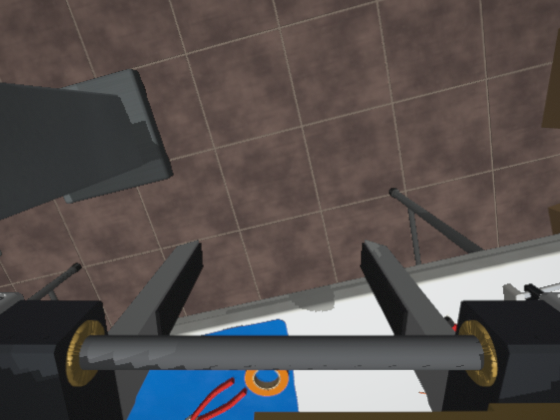

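The scene view shows the holder at about (220,205), with the black end facing front-left. The top view shows the holder at about (205,225), the knob at (220,197), the tin at (383,211) and the spool at (382,265). I'll zoom in.

Run:
```python
import cv2
a=cv2.imread('pics/top0.png')[165:290,155:255]; cv2.imwrite('pics/top0z.png',cv2.resize(a,None,fx=4.7,fy=4.7,interpolation=cv2.INTER_CUBIC))
a=cv2.imread('pics/scene0.png')[160:250,150:280]; cv2.imwrite('pics/scene0z.png',cv2.resize(a,None,fx=6,fy=6,interpolation=cv2.INTER_CUBIC))
```

```text
(no output)
```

View pics/top0z.png

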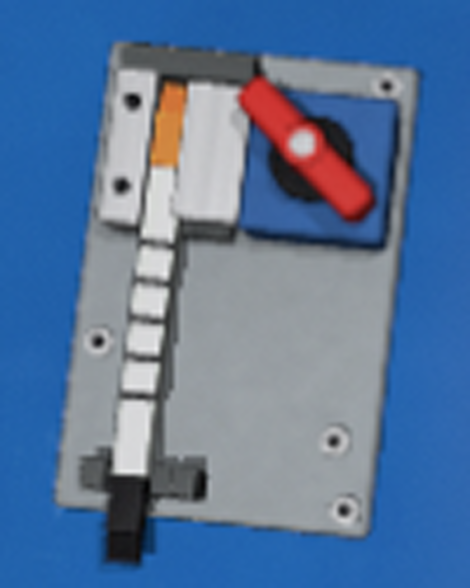

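View pics/scene0z.png

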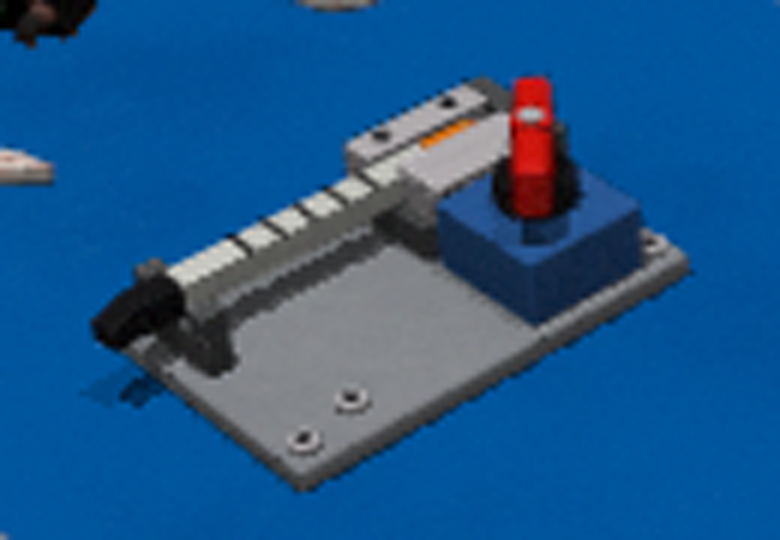

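```bash
cat > m.py <<'E'
from h import *
import pickle,sys
im=pickle.load(open('pics/top0.pkl','rb'))
px=im['pixels']; hsv=cv2.cvtColor(px,cv2.COLOR_RGB2HSV)
roi=np.zeros(px.shape[:2],bool); roi[165:290,155:255]=1
H,S,V=[hsv[...,i].astype(int) for i in range(3)]
def cen(m):
    ys,xs=np.nonzero(m); return np.c_[xs,ys].astype(float)
red=roi&((H<5)|(H>174))&(S>150)&(V>90)
p=cen(red); print('red',len(p),p.mean(0))
P=onplane(im,p,0.080)[:,:2]; r=cv2.minAreaRect(P.astype(np.float32)); print(r, 'mean',P.mean(0))
u,s,v=np.linalg.svd(P-P.mean(0)); print('wing dir',v[0],np.arctan2(v[0][1],v[0][0]))
org=roi&(H>8)&(H<22)&(S>150); p=cen(org); print('or',len(p),onplane(im,p,0.043).mean(0))
blk=roi&(V<60)
# plate: not mat-blue
mat=(H>100)&(H<112)&(S>190)
pl=(roi&~mat).astype(np.uint8); cs,_=cv2.findContours(pl,cv2.RETR_EXTERNAL,cv2.CHAIN_APPROX_NONE)
c=max(cs,key=cv2.contourArea); print(cv2.minAreaRect(c))
Pc=onplane(im,np.array([[115,42],[417,70],[365,535],[57,505]])/4.7+[155,165],0.012); print(Pc)
for i in range(4): print(np.linalg.norm(Pc[i]-Pc[(i+1)%4]))
# bar pts zoom: top-edge
b=onplane(im,np.array([[176,83],[164,83+82],[132,475]])/4.7+[155,165],0.043);print(b)
# white bar rows
wh=roi&(S<40)&(V>190)
cv2.imwrite('pics/wh.png',cv2.resize((wh*255).astype(np.uint8)[165:290,155:255],None,fx=4,fy=4,interpolation=0))
for nm,col in (('spool',(350,410,240,290)),):
    pass
t=(H>5)&(H<15)&(S>180); t[:, :360]=0; t[:190]=0;t[230:]=0; t[:,400:]=0
print('tin',onplane(im,cen(t),0.018).mean(0))
print('spool',onplane(im,[[382,265]],0.038))
E
python3 m.py
```

```text
red 265 [219.66792453 196.16226415]
((0.5483143925666809, 0.10496634244918823), (0.06540925800800323, 0.0162983238697052), 45.814579010009766) mean [0.54790885 0.1045563 ]
wing dir [-0.71987499 -0.69410374] -2.3744185200786503
or 93 [0.56385669 0.16394148 0.043     ]
((204.24998474121094, 230.74998474121094), (68.68840789794922, 111.86713409423828), 6.340191841125488)
[[0.60387174 0.19233733 0.012     ]
 [0.59301599 0.06766781 0.012     ]
 [0.40451691 0.08442111 0.012     ]
 [0.41437562 0.20836254 0.012     ]]
0.1251412669405674
0.18924211494639176
0.12433291197589562
0.19017251691051906
[[0.58003742 0.16073496 0.043     ]
 [0.54704899 0.16419058 0.043     ]
 [0.42531805 0.17240564 0.043     ]]
tin [ 0.54347789 -0.19331906  0.018     ]
spool [[ 0.43114115 -0.19013571  0.038     ]]
```

View pics/wh.png

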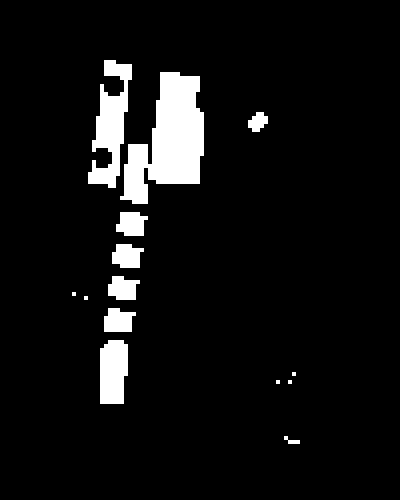

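```bash
cat >> h.py <<'E'
def tri(a,ua,b,ub):
    c1,d1=ray(a,[ua]);c2,d2=ray(b,[ub]);d1=d1[0];d2=d2[0]
    A=np.c_[d1,-d2];s=np.linalg.lstsq(A,c2-c1,rcond=None)[0]
    p,q=c1+s[0]*d1,c2+s[1]*d2; return (p+q)/2,np.linalg.norm(p-q)
E
cat > cmp.py <<'E'
from h import *; import pickle
t=pickle.load(open('pics/top0.pkl','rb'));s=pickle.load(open('pics/scene0.pkl','rb'))
print('eyeL',tri(t,(155,50),s,(263,65)));print('eyeR',tri(t,(210,50),s,(289,53)))
print('knobtop',tri(t,np.array([303,143])/4.7+[155,165],s,np.array([531,113])/6+[150,160]))
print('bottle',tri(t,(95,133),s,(204,126)))
E
python3 cmp.py
```

```text
eyeL (array([0.73046063, 0.1850765 , 0.27705937]), np.float64(6.468827038107516e-05))
eyeR (array([0.70463528, 0.09107491, 0.33228831]), np.float64(0.008736855319273094))
knobtop (array([0.54953531, 0.10323836, 0.08473582]), np.float64(0.003311850535500619))
bottle (array([0.66008406, 0.33586084, 0.096245  ]), np.float64(0.00034088862445630976))
```

```bash
cat >> cmp.py <<'E'
print('boxcorner near',tri(t,(49,225),s,(131,90)),tri(t,(0,112),s,(152,83)), tri(t,(79,205),s,(183,85)))
E
python3 cmp.py | tail -1
cat >> h.py <<'E'
def qd(psi): # tool down, tool y yaw psi: x-axis yaw psi+pi/2
    a=(psi+np.pi/2)  # q=(cos a/2, sin a/2,0,0) : x axis yaw a
    return [float(np.cos(a/2)),float(np.sin(a/2)),0.,0.]
def st():
    print('t',round(read_time_s(),2),'p',np.round(read_ee_pos(),4),'F',np.round(read_contact_force(),1),'gap',round(read_finger_gap(),3),'j',np.round(read_joints(),3))
YAW=-0.087
E
python3 - <<'E'
from h import *
print(qd(1.325))
j=ik([.139,.558,.205],qd(1.325)); print(np.round(j,3))
print(np.round(ik([.3,.3,.25],qd(1.9)),3), np.round(ik([.548,.1045,.2],qd(2.35)),3))
E
```

```text
boxcorner near (array([0.4655431 , 0.33252762, 0.26381956]), np.float64(0.008317647854360578)) (array([0.65836653, 0.50006814, 0.17533127]), np.float64(0.04578005486717643)) (array([0.51514959, 0.25985482, 0.28002717]), np.float64(0.05406206125481477))
[0.12258902215800735, 0.9924575213309351, 0.0, 0.0]
[ 1.176  0.207  1.542 -0.     1.393 -0.149]
[ 0.581 -0.162  1.825 -0.     1.478 -1.319] [ 0.033  0.175  1.59  -0.     1.376 -2.317]
```

Run:
```python
from h import *; import pickle
t=pickle.load(open('pics/top0.pkl','rb'));s=pickle.load(open('pics/scene0.pkl','rb'))
for u in [(131,155),(152,165),(183,132)]:
    B=onplane(s,[u],0)[0]; print(B, [tuple(np.round(proj(s,B+[0,0,h])[0])) for h in (.08,.12,.16,.2)], [tuple(np.round(proj(t,B+[0,0,h])[0])) for h in (0,.12,.16,.2)])
im=cv2.imread('pics/scene0.png')[60:190,100:300];cv2.imwrite('pics/boxz.png',cv2.resize(im,None,fx=4,fy=4))
```

```text
[0.53079477 0.51085198 0.        ] [(np.float64(126.0), np.float64(129.0)), (np.float64(123.0), np.float64(116.0)), (np.float64(120.0), np.float64(102.0)), (np.float64(117.0), np.float64(88.0))] [(np.float64(25.0), np.float64(211.0)), (np.float64(-6.0), np.float64(200.0)), (np.float64(-18.0), np.float64(196.0)), (np.float64(-30.0), np.float64(191.0))]
[0.53635274 0.42202466 0.        ] [(np.float64(147.0), np.float64(139.0)), (np.float64(145.0), np.float64(125.0)), (np.float64(142.0), np.float64(111.0)), (np.float64(140.0), np.float64(96.0))] [(np.float64(66.0), np.float64(208.0)), (np.float64(39.0), np.float64(197.0)), (np.float64(28.0), np.float64(193.0)), (np.float64(17.0), np.float64(188.0))]
[0.71352736 0.50150658 0.        ] [(np.float64(180.0), np.float64(108.0)), (np.float64(178.0), np.float64(95.0)), (np.float64(176.0), np.float64(81.0)), (np.float64(175.0), np.float64(68.0))] [(np.float64(38.0), np.float64(124.0)), (np.float64(10.0), np.float64(104.0)), (np.float64(-0.0), np.float64(96.0)), (np.float64(-12.0), np.float64(87.0))]
```

View pics/boxz.png

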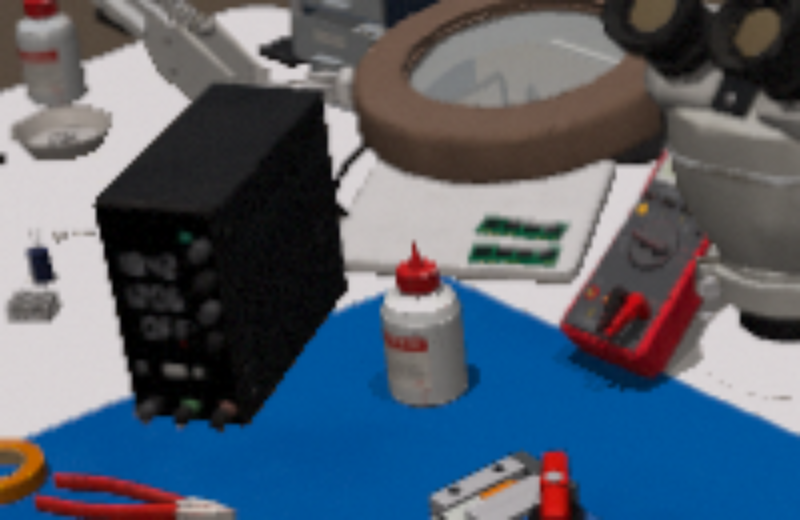

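Run:
```python
from h import *
move_to([.3,.3,.25],qd(1.9)); st()
move_to([.5,.1085,.22],qd(2.36)); st()
snap('wrist','w1')
```

```text
t 1.32 p [0.2999 0.3004 0.25  ] F [-0.2 -0.1  0.5] gap 1.0 j [ 0.581 -0.162  1.825  0.     1.478 -1.318]
t 2.4 p [0.4996 0.1096 0.2198] F [-0.5 -0.  -0.3] gap 1.0 j [ 4.600e-02  6.000e-02  1.677e+00  1.000e-03  1.406e+00 -2.315e+00]
```

View pics/w1.png

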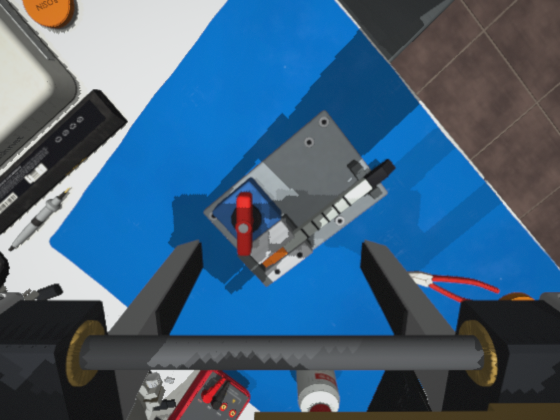

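The wrist view shows the red wing at (244,225), standing almost upright in the picture. The bar runs from orange at (272,259) to black at (385,168), and the plate is fully in view.

```bash
cat > m2.py <<'E'
from h import *
import pickle,sys
im=pickle.load(open(sys.argv[1],'rb'))
px=im['pixels']; hsv=cv2.cvtColor(px,cv2.COLOR_RGB2HSV)
H,S,V=[hsv[...,i].astype(int) for i in range(3)]
roi=np.zeros(px.shape[:2],bool); roi[100:300,195:400]=1
def cen(m):
    ys,xs=np.nonzero(m); return np.c_[xs,ys].astype(float)
red=roi&((H<5)|(H>174))&(S>150)&(V>60)
p=cen(red); r=cv2.minAreaRect(onplane(im,p,0.082)[:,:2].astype(np.float32)); print('red',len(p),p.mean(0),r)
org=roi&(H>8)&(H<22)&(S>150); p=cen(org); print('orange',len(p),onplane(im,p,0.043).mean(0))
a=px[100:300,195:400,::-1]; cv2.imwrite('pics/z.png',cv2.resize(a,None,fx=3.9,fy=2.9 if 0 else 3.0,interpolation=cv2.INTER_CUBIC))
E
python3 m2.py pics/w1.pkl
```

```text
red 830 [243.92289157 222.93493976] ((0.5479614734649658, 0.10290595889091492), (0.06734662503004074, 0.01745418831706047), 43.83842086791992)
orange 189 [0.56391947 0.16321861 0.043     ]
```

View pics/z.png

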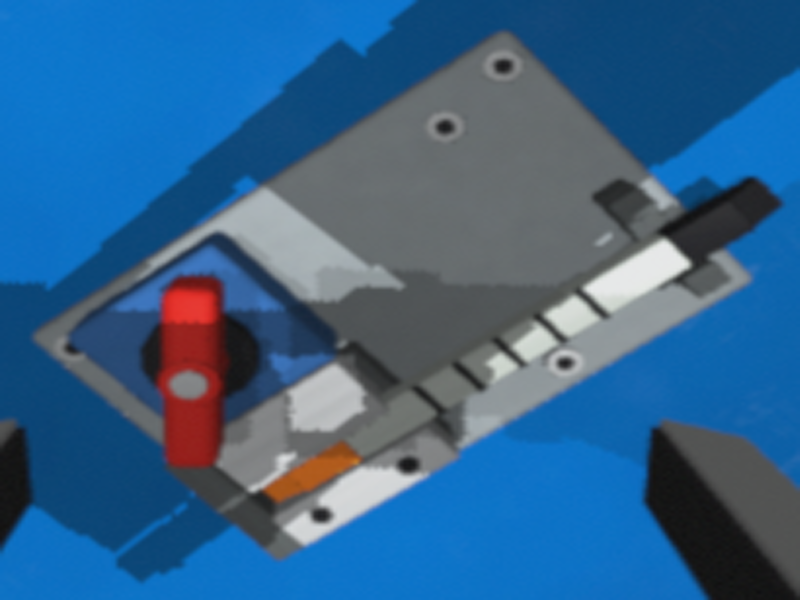

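Run:
```python
from h import *; import pickle
im=pickle.load(open('pics/w1.pkl','rb'))
z2p=lambda a:np.array(a,float)/[3.9,3.0]+[195,100]
C=onplane(im,z2p([[503,32],[750,278],[283,557],[35,337]]),.012)[:,:2];print(C)
d=[C[(i+1)%4]-C[i] for i in range(4)];print([round(np.linalg.norm(x),4) for x in d],[round(np.arctan2(x[1],x[0])%(np.pi/2)-np.pi/2,4) for x in d])
print('cap',onplane(im,z2p([[187,384]]),.085))
b=onplane(im,z2p([[675,251],[352,452]]),.043)[:,:2];print('bar',b,np.linalg.norm(b[1]-b[0]),np.arctan2(*(b[1]-b[0])[::-1]))
m=onplane(im,z2p([[660,237],[690,265],[345,441],[360,463]]),.043);print(m)
yaw=-.087;R=np.array([[np.cos(yaw),-np.sin(yaw)],[np.sin(yaw),np.cos(yaw)]])
print('O from bar',b[0]-R@[-.098,0],b[1]-R@[.024,0])
k=onplane(im,z2p([[187,384]]),.085)[0,:2]; print('O from cap',k-R@[.031,-.058])
print('plate centre',C.mean(0),'holder coords with O',R.T@(C.mean(0)-[.5223,.164]))
```

```text
[[0.40680949 0.08440665]
 [0.4169571  0.20902483]
 [0.61039513 0.19529583]
 [0.59396473 0.06872567]]
[np.float64(0.125), np.float64(0.1939), np.float64(0.1276), np.float64(0.1878)] [np.float64(-0.0813), np.float64(-0.0709), np.float64(-0.1291), np.float64(-0.0836)]
cap [[0.54982413 0.10438227 0.085     ]]
bar [[0.42762592 0.17339421]
 [0.54934364 0.1660362 ]] 0.12193992463553327 -0.06037802012235991
[[0.42722058 0.16638843 0.043     ]
 [0.42803417 0.18045773 0.043     ]
 [0.54757039 0.16123179 0.043     ]
 [0.55091403 0.17108681 0.043     ]]
O from bar [0.52525527 0.16487897] [0.52543441 0.16812156]
O from cap [0.52398101 0.16485651]
plate centre [0.50703161 0.13936324] holder coords with O [-0.01306994 -0.02587025]
```

Run:
```python
from h import *
move_to([.549,.104,.13],qd(2.354)); st()
set_gripper(0.5)
print(move_linear([.549,.104,.0625],speed=.1,threshold=8)); st()
snap('wrist','w2')
set_gripper(0.0); st(); print(read_moment())
```

```text
t 2.94 p [0.5482 0.1049 0.13  ] F [-0.5 -0.3  0.7] gap 1.001 j [ 0.034  0.246  1.658  0.     1.239 -2.321]
False
t 4.63 p [0.5496 0.104  0.0629] F [-0.1  0.3  1. ] gap 0.504 j [ 0.032  0.331  1.705 -0.     1.105 -2.322]
t 5.28 p [0.549  0.104  0.0626] F [-0.2 -0.3  1.3] gap 0.158 j [ 0.032  0.331  1.705  0.     1.105 -2.321]
[ 0.07708412  0.10647382 -0.11788063]
```

View pics/w2.png

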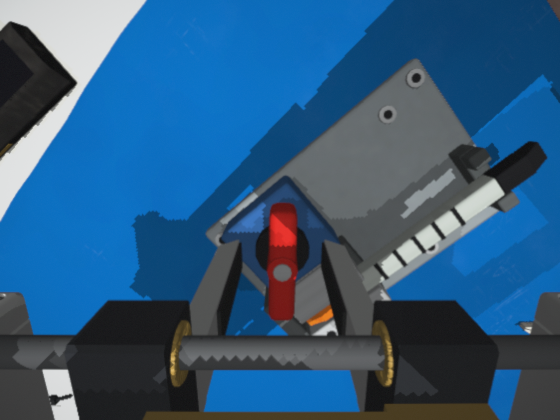

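Run:
```python
from h import *
n=5; tot=2.12
for i in range(1,n+1):
    a=tot*i/n
    move_to([.549,.104,.0627+.0012*a],qd(2.354-a)); st(); print(np.round(read_moment(),3))
snap('top','t2')
```

```text
t 5.77 p [0.5488 0.1046 0.0632] F [-1.6  1.4  1.2] gap 0.159 j [ 3.300e-02  3.300e-01  1.705e+00  1.000e-03  1.106e+00 -1.900e+00]
[ 0.476  0.234 -0.086]
t 6.25 p [0.5487 0.1051 0.0637] F [-2.2  5.5  2.7] gap 0.155 j [ 0.033  0.33   1.705  0.002  1.107 -1.477]
[ 1.048  0.257 -0.132]
t 6.73 p [0.5488 0.1057 0.0642] F [-0.   7.3  0.9] gap 0.156 j [ 0.033  0.329  1.705  0.004  1.108 -1.053]
[ 1.306  0.133 -0.083]
t 7.22 p [0.5493 0.1062 0.0647] F [ 0.3  7.5 -0.2] gap 0.157 j [ 0.034  0.329  1.704  0.004  1.108 -0.629]
[ 1.498  0.012 -0.121]
t 7.7 p [0.5498 0.1064 0.0653] F [ 1.8  8.7 -0.6] gap 0.158 j [ 0.034  0.328  1.703  0.005  1.108 -0.205]
[ 1.605 -0.197 -0.068]
```

```bash
python3 - <<'E'
from h import *
set_gripper(0.5); st()
move_linear([.549,.106,.16],speed=.15)
move_to([.50,.13,.24],qd(1.48)); st()
snap('wrist','w3'); snap('top','t3')
E
python3 - <<'E'
import cv2
a=cv2.imread('pics/w3.png'); cv2.imwrite('pics/w3z.png',cv2.resize(a[60:330,120:460],None,fx=2.2,fy=2.2,interpolation=cv2.INTER_CUBIC))
E
```

```text
t 8.43 p [0.549  0.1039 0.0653] F [-0.4 -0.5 -0.3] gap 0.498 j [ 0.032  0.328  1.704 -0.     1.11  -0.202]
t 10.32 p [0.4995 0.1299 0.2389] F [ 0.5 -0.4  0.7] gap 0.5 j [ 0.087  0.057  1.64  -0.     1.447 -1.392]
```

View pics/w3z.png

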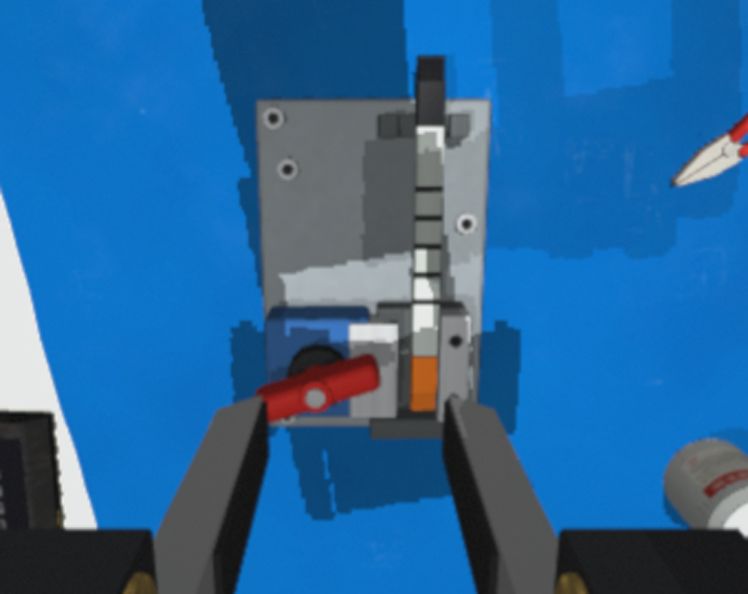

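Run:
```python
from h import *; import pickle
im=pickle.load(open('pics/w3.pkl','rb')); px=im['pixels'];hsv=cv2.cvtColor(px,cv2.COLOR_RGB2HSV)
z=lambda a:np.array(a,float)/2.2+[120,60]
H,S,V=[hsv[...,i].astype(int) for i in range(3)]
o=(H>8)&(H<22)&(S>150); o[:200]=0;o[260:]=0;o[:,:300]=0;o[:,330:]=0
ys,xs=np.nonzero(o); r=onplane(im,np.c_[xs,ys],.043)[:,:2]; oc=r.mean(0); print('orange',len(r),oc,cv2.minAreaRect(r.astype(np.float32)))
b=onplane(im,z([[416,127],[443,127],[411,356],[437,356]]),.043)[:,:2];print('bar corners',b)
f=b[:2].mean(0);k=b[2:].mean(0); d=k-f;print('len(122)',np.linalg.norm(d),'yaw',np.arctan2(d[1],d[0]), 'barcentre',(f+k)/2)
d2=oc-f;print('yaw f->orange',np.arctan2(d2[1],d2[0]),np.linalg.norm(d2),'want 139')
C=onplane(im,z([[257,100],[491,100]]),.012)[:,:2];e=C[0]-C[1];print('front edge',C,np.linalg.norm(e),np.arctan2(-e[0],e[1])+np.pi, np.arctan2(e[0],-e[1]))
s=onplane(im,z([[258,150],[266,400]]),.012)[:,:2];e=s[1]-s[0];print('side yaw',np.arctan2(e[1],e[0]))
lip=onplane(im,z([[398,330],[398,410]]),.048)[:,:2]
fj=onplane(im,z([[441,330],[438,410]]),.046)[:,:2]
yaw=np.arctan2(d2[1],d2[0]);c=(f+k)/2
R=np.array([[np.cos(yaw),-np.sin(yaw)],[np.sin(yaw),np.cos(yaw)]])
for n,v in (('lip',lip),('fixed',fj),('C',C),('cap',onplane(im,z([[315,398]]),.087)[:,:2])): print(n,((v-c)@R+[-.037,0])*1000)
red=((H<5)|(H>174))&(S>150);red[:200]=0;red[260:]=0;red[:,:230]=0;red[:,300:]=0
ys,xs=np.nonzero(red);r=onplane(im,np.c_[xs,ys],.084)[:,:2];print(cv2.minAreaRect(r.astype(np.float32)))
```

```text
orange 287 [0.56394097 0.16129456] ((0.5644016265869141, 0.16157196462154388), (0.013442127965390682, 0.03148811683058739), 85.99224090576172)
bar corners [[0.42711747 0.16679486]
 [0.42835617 0.18031461]
 [0.54797515 0.15576536]
 [0.54928314 0.16998095]]
len(122) 0.1213632979081341 yaw -0.08812723828329892 barcentre [0.48818298 0.16821394]
yaw f->orange -0.08977124436646931 0.1367548220273912 want 139
front edge [[0.40589645 0.08491284]
 [0.41743938 0.21050788]] 0.1261243621509424 6.191536859399871 -0.09164844777971509
side yaw -0.09579429893287167
lip [[  7.27523642 -14.70241608]
 [ 53.49650346 -14.02439418]]
fixed [[ 7.91500631  8.5983482 ]
 [54.38651852  8.37736868]]
C [[-111.48718336  -90.34272057]
 [-111.25042242   35.78141936]]
cap [[ 30.57960515 -57.5302744 ]]
((0.5457296967506409, 0.10621638596057892), (0.022543583065271378, 0.061521995812654495), 17.941099166870117)
```

The slot is now open. The lip edge is at about y −14.4 mm, and the bar centre is at about (0.488, 0.168) with a yaw of −0.088. Next I'll grip the bar at its middle and lift it.

Run:
```python
from h import *
P=[.4878,.1685]; a=-.0885+np.pi/2
move_to(P+[.10],qd(a)); 
print(move_linear(P+[.020],speed=.1,threshold=8)); st()
set_gripper(0.0); st()
p=read_ee_pos()
print(move_linear(P+[.06],speed=.06,threshold=15)); st()
snap('wrist','w4')
```

```text
False
t 12.0 p [0.4886 0.1686 0.0207] F [-0.7  1.1 -0.2] gap 0.504 j [ 0.165  0.319  1.831 -0.     0.99  -1.318]
t 12.62 p [0.4879 0.1686 0.0202] F [-0.2 -0.9  1. ] gap 0.148 j [ 0.165  0.319  1.832  0.     0.99  -1.318]
False
t 13.43 p [0.4875 0.1685 0.0599] F [ 0.9 -0.2 -0.4] gap 0.148 j [ 0.165  0.255  1.814  0.     1.073 -1.317]
```

View pics/w4.png

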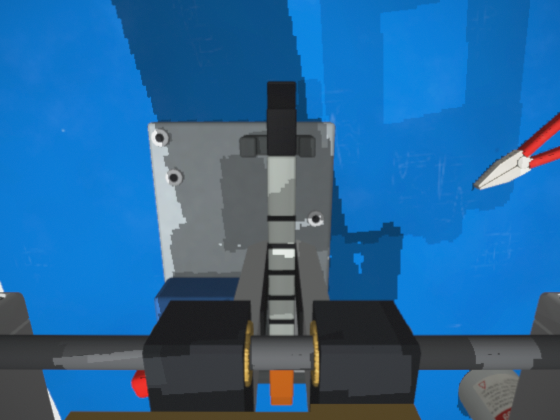

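Run:
```python
from h import *; import pickle
im=pickle.load(open('pics/w4.pkl','rb'))
px=im['pixels'].astype(int)
print(px[145:165,282].sum(1), px[75:92,282].sum(1), px[362:376,282].tolist())
print(px[180,258:308].sum(1))
y=-.0885
R=np.array([[np.cos(y),-np.sin(y)],[np.sin(y),np.cos(y)]])
for n,v in (('bw',155.5),('or',369)):
  X=onplane(im,[[281.5,v]],.0829)[0]; print(n,X,R.T@(X[:2]-[.4875,.1685]))
X=onplane(im,[[281.5,180],[281.5,260]],.0829);print((X[:,:2]-[.4875,.1685])@R)
```

```text
[113 116 115 117 116 115 113 113 115 111 174 336 466 508 533 537 538 536
 539 536] [231 231 229 230 231 211 152 118 112  93  87  91  91  88  84  93  87] [[109, 111, 114], [108, 111, 113], [108, 110, 112], [106, 108, 110], [105, 107, 109], [102, 105, 107], [95, 97, 100], [92, 78, 76], [165, 90, 47], [193, 100, 33], [195, 101, 33], [194, 101, 31], [194, 101, 32], [193, 100, 30]]
[294 289 291 292 291 290 292 291 293 350 454 496 528 532 536 539 540 540
 539 539 539 536 537 534 532 530 529 526 522 501 449 409 401 398 396 387
 354 316 282 291 291 291 291 291 294 294 294 293 294 294]
bw [0.42651611 0.1733303  0.0829    ] [-0.06117215 -0.00057864]
or [0.54968183 0.16242983 0.0829    ] [ 0.06247498 -0.0005505 ]
[[-0.04930974 -0.00057598]
 [-0.0068361  -0.00056639]]
```

Run:
```python
from h import *
y=-.0885; a=y+np.pi/2
R=np.array([[np.cos(y),-np.sin(y)],[np.sin(y),np.cos(y)]])
def T(x,yy,z): return list(np.array([.4875,.1685])+R@[x,yy])+[z]
move_linear(T(0,0,.15),speed=.15); st()
J=np.array(read_joints()); 
q=ik(T(-.004,-.003,.15),qd(a-np.pi)); print(np.round(q,3))
j=J.copy(); j[5]=q[5] if q[5]>0 else J[5]+np.pi
print(j.round(3))
move_joints(list((J+j)/2)); st(); move_joints(list(j)); st()
move_to(T(-.004,-.003,.15),qd(a-np.pi)); st()
move_linear(T(-.004,-.003,.07),speed=.15); st()
snap('wrist','w5'); snap('scene','s5')
```

```text
t 14.23 p [0.4867 0.1683 0.1491] F [ 0.3  0.1 -0.6] gap 0.147 j [ 0.165  0.136  1.746  0.     1.261 -1.317]
[ 0.161  0.125  1.757 -0.     1.26   1.82 ]
[0.165 0.136 1.746 0.    1.261 1.82 ]
t 15.63 p [0.4863 0.1683 0.1484] F [ 0.8 -0.1 -1.3] gap 0.143 j [0.165 0.136 1.747 0.    1.261 0.251]
t 17.03 p [0.4867 0.1683 0.1491] F [-0.2  0.1 -0.8] gap 0.144 j [ 0.165  0.136  1.746 -0.     1.261  1.82 ]
t 17.28 p [0.483  0.1657 0.1501] F [ 0.3 -0.  -0.6] gap 0.144 j [ 0.161  0.124  1.757 -0.     1.26   1.82 ]
t 17.97 p [0.4839 0.166  0.0705] F [-0.5  0.5 -0.9] gap 0.142 j [0.161 0.23  1.819 0.    1.092 1.82 ]
```

View pics/w5.png

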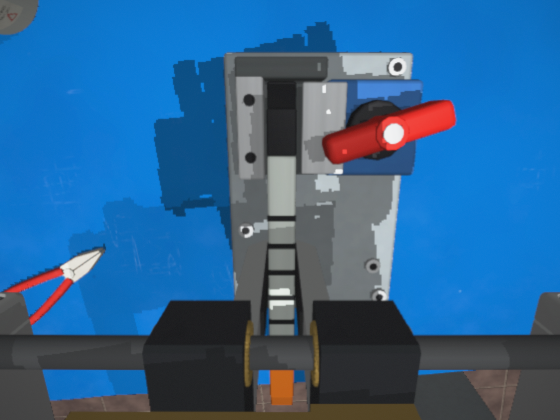

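View pics/s5.png

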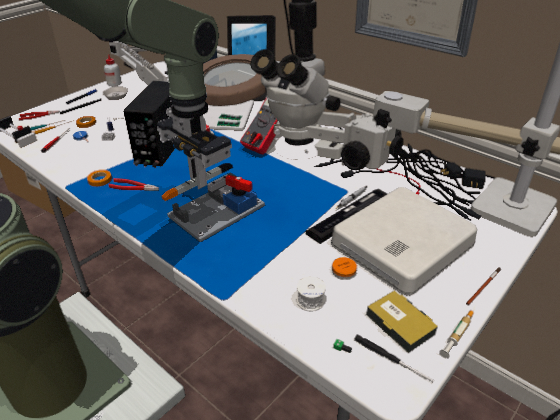

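Run:
```python
from h import *; import pickle
im=pickle.load(open('pics/w5.pkl','rb'))
y=-.0885
R=np.array([[np.cos(y),-np.sin(y)],[np.sin(y),np.cos(y)]])
f=lambda X:np.round(((X[:,:2]-[.4875,.1685])@R+[-.037,0])*1000,1).tolist()
print('bar edges',f(onplane(im,[[268,160],[295.5,160],[268,225],[296,225]],.0705+.023)))
print('black end',f(onplane(im,[[281,84]],.0705+.023)),'bound',f(onplane(im,[[281,155.5]],.0705+.023)))
print('fixed',f(onplane(im,[[265,90],[264,160]],.046)),'lip',f(onplane(im,[[302,90],[301.5,160]],.048)),'stop',f(onplane(im,[[290,79]],.046)))
cv2.imwrite('pics/w5z.png',cv2.resize(im['pixels'][40:190,220:420,::-1],None,fx=4,fy=4,interpolation=cv2.INTER_CUBIC))
```

```text
bar edges [[19.1, 2.8], [19.1, -10.3], [-13.8, 3.2], [-13.8, -11.0]]
black end [[53.3, -3.4]] bound [[21.2, -3.4]]
fixed [[53.7, 6.1], [12.5, 7.2]] lip [[53.5, -15.6], [12.7, -16.0]] stop [[59.7, -8.6]]
```

View pics/w5z.png

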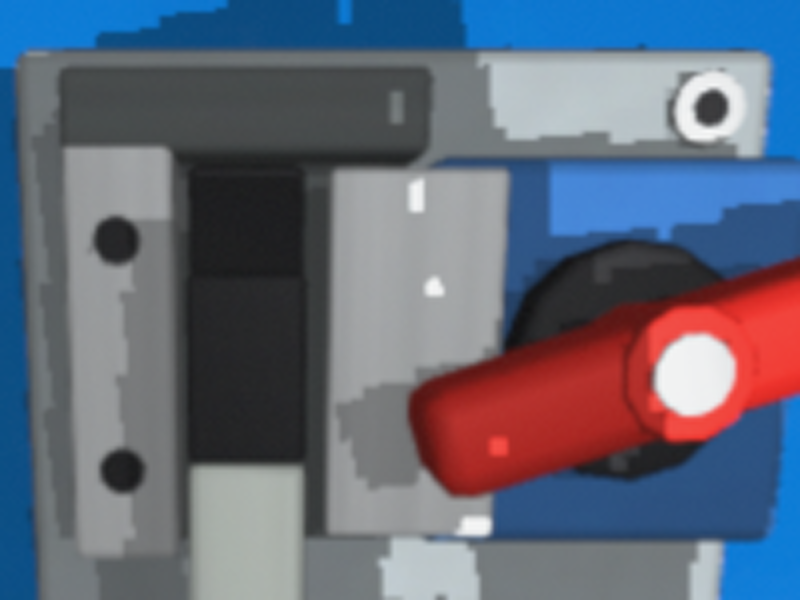

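Run:
```python
from h import *
y=-.0885
R=np.array([[np.cos(y),-np.sin(y)],[np.sin(y),np.cos(y)]])
def T(x,yy,z): return list(np.array([.4875,.1685])+R@[x,yy])+[z]
h=move_linear(T(-.004,-.003,.022),speed=.08,threshold=5); print(h); st()
if not h:
    h=move_linear(T(.003,-.003,.022),speed=.02,threshold=3); print('slide',h); st()
    p=np.array(read_ee_pos()); d=R.T@(p[:2]-[.4875,.1685]); print('holder dx mm',d*1000)
snap('wrist','w6')
```

```text
True
t 18.7 p [0.4815 0.1656 0.0202] F [0.3 0.7 3.7] gap 0.145 j [0.161 0.309 1.846 0.    0.99  1.82 ]
```

View pics/w6.png

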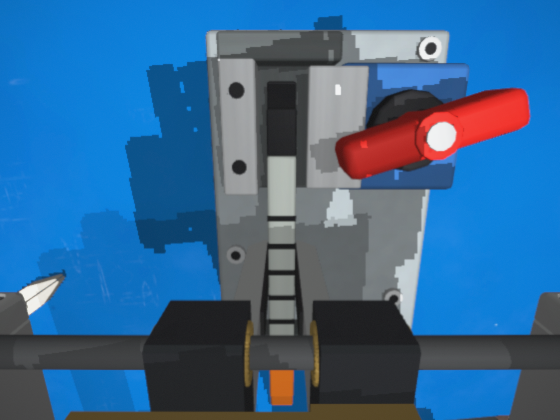

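Run:
```python
from h import *
y=-.0885
R=np.array([[np.cos(y),-np.sin(y)],[np.sin(y),np.cos(y)]])
def T(x,yy,z): return list(np.array([.4875,.1685])+R@[x,yy])+[z]
def hd(): return np.round(R.T@(np.array(read_ee_pos())[:2]-[.4875,.1685])*1000,2)
move_linear(T(-.004,-.003,.0215),speed=.03); pause(.2); st(); print(hd())
h=move_linear(T(.003,-.003,.0215),speed=.02,threshold=4); print('slide',h); st(); print(hd())
snap('wrist','w7')
```

```text
t 19.23 p [0.4826 0.1658 0.021 ] F [ 0.6 -0.4 -1.1] gap 0.144 j [0.161 0.312 1.84  0.    0.997 1.82 ]
[-4.59 -3.14]
slide True
t 19.62 p [0.4883 0.1651 0.0205] F [ 0.6 -0.5  0.4] gap 0.142 j [1.580e-01 3.240e-01 1.825e+00 1.000e-03 1.004e+00 1.817e+00]
[ 1.1  -3.28]
```

View pics/w7.png

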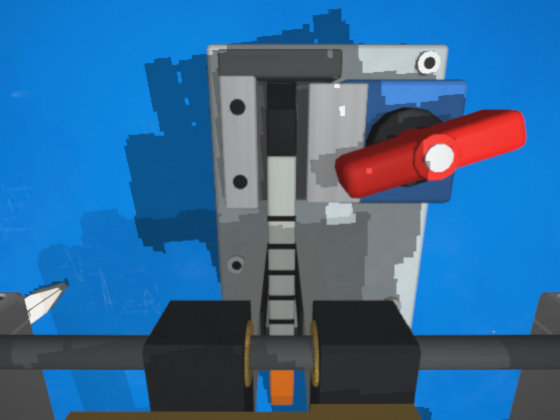

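```bash
python3 - <<'E'
from h import *
y=-.0885
R=np.array([[np.cos(y),-np.sin(y)],[np.sin(y),np.cos(y)]])
def T(x,yy,z): return list(np.array([.4875,.1685])+R@[x,yy])+[z]
def hd(): return np.round(R.T@(np.array(read_ee_pos())[:2]-[.4875,.1685])*1000,2)
move_linear(T(-.001,-.003,.0215),speed=.02); pause(.2); print(hd())
move_linear(T(-.001,-.003,.0200),speed=.02); pause(.2); print(hd()); st()
set_gripper(0.45); st()
move_linear(T(-.001,-.003,.12),speed=.12)
a=y+np.pi/2
move_to([.45,.14,.24],qd(a-np.pi)); pause(.2); snap('wrist','w8'); st()
E
python3 - <<'E'
import cv2
a=cv2.imread('pics/w8.png'); cv2.imwrite('pics/w8z.png',cv2.resize(a[20:320,110:440],None,fx=2,fy=2,interpolation=cv2.INTER_CUBIC))
E
```

```text
[-1.43 -3.07]
[-0.98 -2.97]
t 20.57 p [0.4863 0.1656 0.0202] F [-2.6 -0.2  2.7] gap 0.147 j [1.590e-01 3.230e-01 1.828e+00 1.000e-03 1.004e+00 1.818e+00]
t 21.2 p [0.4862 0.1656 0.02  ] F [-0.4 -0.4  0.4] gap 0.448 j [1.590e-01 3.230e-01 1.828e+00 1.000e-03 1.004e+00 1.818e+00]
t 23.01 p [0.449  0.14   0.2377] F [ 0.8 -0.5 -0.1] gap 0.446 j [ 0.118 -0.043  1.743  0.     1.446  1.777]
```

View pics/w8.png

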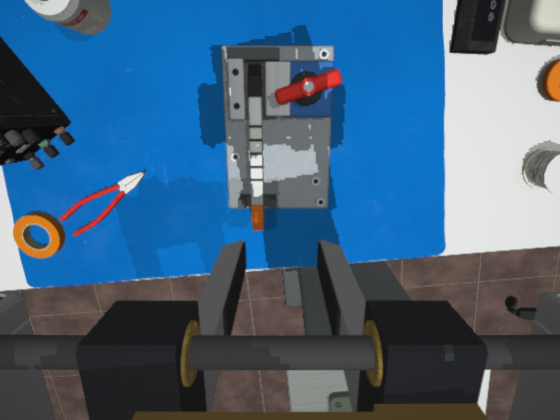

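Run:
```python
from h import *
move_to([.33,.02,.25],qd(-.0885-np.pi/2)); pause(.2); st()
t=snap('top','t9'); s=snap('scene','s9')
a=t['pixels'][165:290,155:255,::-1]; b=s['pixels'][160:250,150:280,::-1]
A=cv2.resize(a,(400,500),interpolation=cv2.INTER_CUBIC);B=cv2.resize(b,(390,270),interpolation=cv2.INTER_CUBIC)
o=np.zeros((500,800,3),np.uint8);o[:,:400]=A;o[:270,400:790]=B;cv2.imwrite('pics/fin.png',o)
import pickle
im=pickle.load(open('pics/w8.pkl','rb'));cv2.imwrite('pics/w8z.png',cv2.resize(im['pixels'][35:240,215:345,::-1],None,fx=2.9,fy=2.9,interpolation=cv2.INTER_CUBIC))
```

```text
t 23.93 p [0.3307 0.0206 0.25  ] F [-0.3  0.4  0.4] gap 0.451 j [-0.201 -0.397  2.001  0.     1.539  1.456]
```

View pics/fin.png

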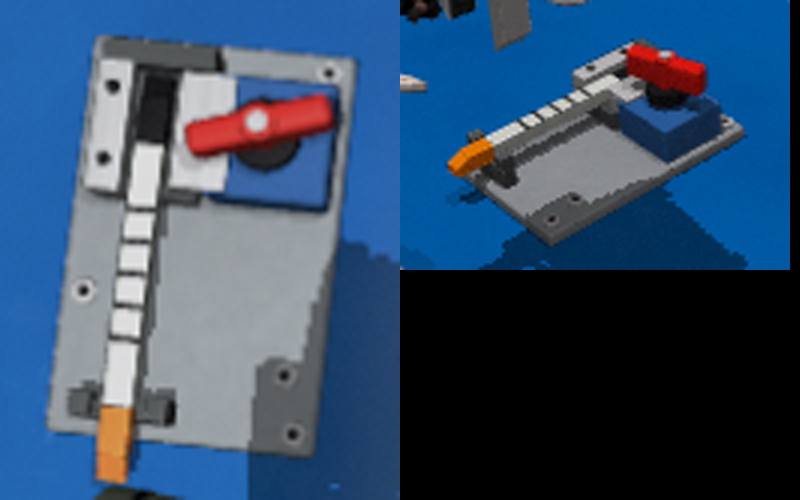

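View pics/w8z.png

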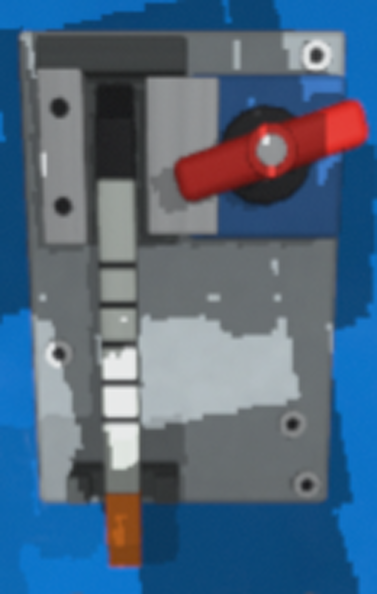

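View pics/s9.png

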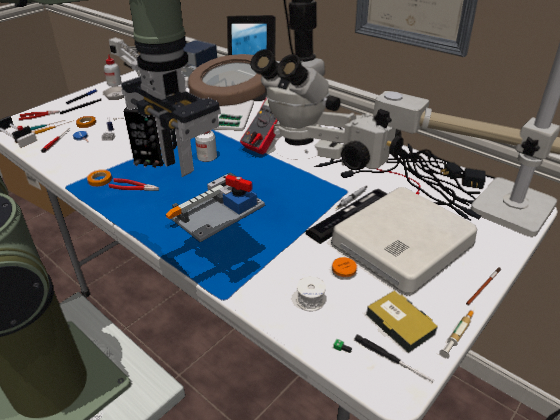

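Run:
```python
from h import *; import pickle
im=pickle.load(open('pics/w8.pkl','rb'))
y=-.0885;R=np.array([[np.cos(y),-np.sin(y)],[np.sin(y),np.cos(y)]])
f=lambda X:np.round(((X[:,:2]-[.4875,.1685])@R+[-.037,0])*1000,1).tolist()
z=lambda a:np.array(a,float)/2.9+[215,35]
print('bounds',f(onplane(im,z([[124,493],[116,180]]),.043)),'stop',f(onplane(im,z([[115,73]]),.046)),'fixed',f(onplane(im,z([[81,80],[85,235]]),.046)),'lip',f(onplane(im,z([[147,90],[149,225]]),.048)),'edges',f(onplane(im,z([[97,180],[136,180],[104,493],[142,493]]),.043)))
print('cap',f(onplane(im,z([[271,152]]),.087)))
px=im['pixels'];hsv=cv2.cvtColor(px,cv2.COLOR_RGB2HSV);H,S,V=[hsv[...,i].astype(int) for i in range(3)]
red=((H<5)|(H>174))&(S>150);red[:60]=0;red[115:]=0;red[:,:270]=0;red[:,350:]=0
ys,xs=np.nonzero(red);r=onplane(im,np.c_[xs,ys],.084)[:,:2];print(cv2.minAreaRect(r.astype(np.float32)))
for n in('top0','t9'):
    t=pickle.load(open(f'pics/{n}.pkl','rb'));h=cv2.cvtColor(t['pixels'],cv2.COLOR_RGB2HSV).astype(int)
    m=(h[...,0]>5)&(h[...,0]<15)&(h[...,1]>180);m[:, :360]=0;m[:190]=0;m[230:]=0;m[:,400:]=0
    yy,xx=np.nonzero(m);print(n,'tin',xx.mean(),yy.mean())
a,b=[pickle.load(open(f'pics/{n}.pkl','rb'))['pixels'].astype(int) for n in('top0','t9')]
print('spool diff',abs(a-b)[240:292,360:410].mean(), 'tin diff',abs(a-b)[195:230,365:402].mean())
```

```text
bounds [[-98.5, -4.8], [23.0, -4.3]] stop [[59.5, -5.0]] fixed [[57.1, 7.3], [3.3, 7.6]] lip [[53.6, -16.5], [6.9, -16.6]] edges [[23.0, 2.8], [23.0, -11.7], [-98.5, 3.3], [-98.5, -12.2]]
cap [[30.1, -58.4]]
((0.5502424240112305, 0.10486645996570587), (0.01710640825331211, 0.06350813060998917), 16.28894805908203)
top0 tin 380.5882352941176 206.35294117647058
t9 tin 381.54545454545456 203.0
spool diff 4.585128205128205 tin diff 4.120463320463321
```

Run:
```python
import pickle,cv2,numpy as np
a,b=[pickle.load(open(f'pics/{n}.pkl','rb'))['pixels'] for n in('top0','t9')]
c,d=[pickle.load(open(f'pics/{n}.pkl','rb'))['pixels'] for n in('scene0','s9')]
f=lambda i:cv2.resize(i,None,fx=3,fy=3)
top=np.hstack([f(a[190:290,360:410]),f(b[190:290,360:410]),f(c[245:345,285:365])[:300],f(d[245:345,285:365])[:300]])
cv2.imwrite('pics/cmp.png',top[:,:,::-1]); print(top.shape)
for (x,y) in ((a,b),(c,d)):
    pass
g=lambda i:cv2.cvtColor(i,cv2.COLOR_RGB2GRAY).astype(np.float32)
print(cv2.phaseCorrelate(g(a)[240:292,360:410],g(b)[240:292,360:410]),cv2.phaseCorrelate(g(a)[195:230,365:402],g(b)[195:230,365:402]))
print(cv2.phaseCorrelate(g(c)[270:315,285:335],g(d)[270:315,285:335]),cv2.phaseCorrelate(g(c)[250:285,325:365],g(d)[250:285,325:365]))
```

```text
(300, 780, 3)
((0.00573275472497059, -0.017888189656481757), 1.0035193949275547) ((-0.00454012361301892, 0.0048717966423375), 1.003896681467692)
((0.0060422416332812645, 0.5052948158187256), 1.0007747909757827) ((-0.02062908748682446, -0.003794036639551024), 0.9943639192316267)
```

View pics/cmp.png

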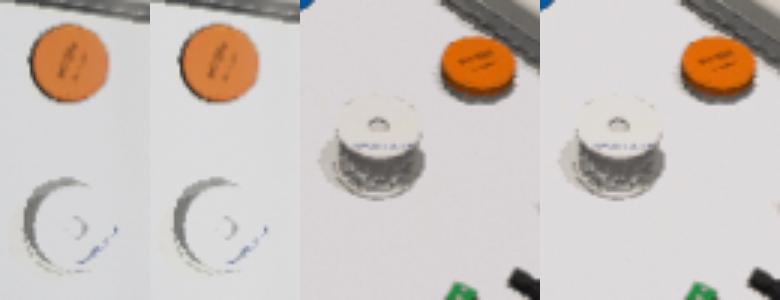

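The spool and tin look the same in the before and after crops, apart from lighting. The bar is in the slot and saddle with the orange end out, so I'm handing the job in.

Run:
```python
from h import *
job_done(); print(read_time_s())
```

```text
the job is handed in; nothing more can be done
the job is handed in; nothing more can be done
```

The bar is reversed and back in the slot and front saddle, with the orange end out and the knob left slack. I handed the job in at about 24 s, with the arm clear of everything.

- **Knob:** I turned it clockwise by about 2.05–2.1 rad, measured on the wing before and after (the command was 2.12). The lip's edge read y −14.4 mm right after the turn and about −16.5 mm in the last picture. Those readings differ by 2 mm and put the knob somewhere between 2.1 and 2.5, slack (past 1.9) either way. When the gripper first closed on the wing, it may have nudged the knob about 0.02 rad the wrong way before I turned it clockwise. I could not measure that.
- **Bar:** It lies flat and straight at y about −4 mm, about 4–5 mm clear of both the fixed jaw and the lip. The black end is about 2–3 mm from the stop. I slid it in until the force limit tripped and then backed off about 2 mm. The force had already fallen to near zero when I read it, so I can't be sure it touched the stop.
- **Spool and tin:** Neither moved. Before and after pictures from the top camera match to within 0.02 pixel. The scene camera's only difference was a 0.5 pixel reading on the spool that the top camera did not show. A quick colour check on the tin also shifted by a few pixels, but that came from the lighting.

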